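# Assemble the sieve stack on the shaker

## Robot

A 7-joint arm with a two-finger parallel gripper is mounted at the origin on a cart in front of the work surface, level with it; the furniture and walls round the work are solid. World frame = base frame: x ahead of the robot, y to its left, z up, the work surface at z = 0. Lengths are in m, angles in rad, forces in N, time in s.
With the tool pointing down it reaches from about 0.4 to 0.925 m from the base axis. Payload 5.6 kg.
Tool frame: the origin (TCP) lies midway between the tips of the shut fingers; the grasp point (between the pads) lies 19 mm behind it; z points along the fingers, y is the line along which they close (so a half turn about z gives the same grasp; the last joint's range is limited). The gripper opens to 85 mm and grips with 20 to 120 N. Pads are 22 mm wide; open, the fingers measure 114 mm over their backs; the gripper's body (76 mm by 85 mm) begins 54 mm behind the grasp point. The pads swing forward as they close: fully open they stand 13 mm farther back than shut.
Start: joints at [1.233, 0.468, -0.012, 1.603, 0.006, 1.071, -0.056], TCP at [0.189, -0.622, 0.231] pointing down, gripper open.
Joint ranges: [-2.53, 2.53], [-0.31, 2.02], [-1.57, 1.55], [0.28, 2.44], [-1.29, 4.43], [0.15, 1.84], [-2.92, 2.92]. Speed limits (rad/s): [2.57, 2.57, 3.14, 3.14, 3.14, 3.14, 3.14].

## Interface

Orientations are given as a rotation vector (axis times angle).
In Python, from station import env, read_camera, order gives the robot as it stands. The module is installed in compiled form; this text tells all that it offers.
- The arm moves only by the shell command python3 -m creep 'ROWS' [OPENING] [FORCE]. ROWS is JSON, a list of rows, each an object of numbers: "x", "y", "z": the shift along the tool's x, y, z in mm; "yaw": the turn about the tool's z in rad. In form: [{"x": .., "y": .., "z": .., "yaw": ..}, ...]. A call has 1 to 12 rows; each row is the pose to reach, as a shift and turn from the pose commanded when the call began, along the tool's axes at that moment; what a row does not reach only later rows make up. A row lasts 1/8 s, in which the tool goes at most 62.5 mm and 10.7 degrees, less where a joint would pass 70% of its speed; a pose out of reach is approached as far as the arm can. A call with a gripper value outside its range is refused whole. OPENING is the opening, from -1 (shut) to 1 (fully open), set as the call begins (- or left out, the last holds). The fingers move at their own pace and stop on an object; FORCE is the grip in N (left out, the last holds). Time passes only in rows, so rows that repeat a pose let the fingers close. It gives the time, the measured TCP pose, the force, the opening and the grip force at its end, in the units of the state.
- env.observe(): the state, without advancing time (a new reading comes with each control period).
- read_camera(name): name is "scene" or "top"; returns a dict with "img" (400x640x3 uint8, blue, green, red), "intrinsics" (3x3 intrinsics, pixels), "extrinsics" (4x4, takes a point from camera to world coordinates). Camera axes: x right, y down, z forward; pixel columns grow to the right and rows downward; lengths in m; the calibration is good to about 2 mm. A picture is of the moment at which its call begins. There is no depth.
- order.hand_in(): hands the job in; it is judged then, once.
The state is a dict: "t": time; "joints": joint angles; "qd": joint speeds; "joint_efforts": joint torques, N m; "position": TCP position; "ee_rot": TCP orientation; "wrist_force": force on the tool from outside, world axes, zero at the start; "torque": the same for the moment, N m; "opening": finger opening in m; "finger_force": force on a finger pad.
Only numpy, scipy, OpenCV 4.12 (cv2) and the standard library are available. Lean on these libraries where they do the work, as an engineer would, in place of code of your own. Each camera call takes 0.05 s, during which the arm holds its last target. There are 200 camera calls.

## Task

Get the sieve shaker ready for a sediment sample: put the collecting pan in the cup on the shaker, stack the three sieves on it with the finest mesh at the bottom, the middle one next and the coarsest on top, and close the stack with the lid. Every piece must be upright and seated fully down in the one below it; leave the tape roll, the tally counter and the marker where they are.

Things in the scene. Friction and masses are not known exactly. Their poses are not given: they have to be found in the camera images.
- shaker_seat (a point): Centre of the floor of the cup on the sieve shaker, 44 mm above the table. Shaker: low white machine 104 x 104 mm, 50 high, fixed, black panel in front with a knob standing out 8 mm, round steel cup on top, 65 mm inside, 73 outside, rim 6 mm above this point. x points from its front to its back, z up.
- pan: Collecting pan: steel, closed solid floor, no mesh; 62 mm outside (64 over the rim), 36 high, mouth 57 inside, wall 2.5. Foot bevelled from 62 mm (6 mm up) to 54 mm at the underside; it sits flat in the shaker's cup, clear of the cup's 6 mm rim. Grip outside, fingertips over 8 mm up. 0.1 kg. Origin: centre of underside, z up.
- sieve_fine: Steel sieve, finest mesh: under 1 mm, a dark dense gauze. 62 mm outside (64 over the rim), 36 high, mouth 57 inside, wall 2.5. Skirt under the shoulder tapers 54 to 47 mm over the lowest 8 mm; it enters the mouth of the piece below till the shoulder rests on its rim: origin then 28 mm above that piece's origin. Grip outside, fingertips over 8 mm up. 0.1 kg. Origin: centre of underside, z up.
- sieve_medium: Steel sieve, middle mesh: 6 mm openings, 7 to 8 across. 62 mm outside (64 over the rim), 36 high, mouth 57 inside, wall 2.5. Skirt under the shoulder tapers 54 to 47 mm over the lowest 8 mm; it enters the mouth of the piece below till the shoulder rests on its rim: origin then 28 mm above that piece's origin. Grip outside, fingertips over 8 mm up. 0.1 kg. Origin: centre of underside, z up.
- sieve_coarse: Steel sieve, coarsest mesh: 12 mm openings, about 4 across. 62 mm outside (64 over the rim), 36 high, mouth 57 inside, wall 2.5. Skirt under the shoulder tapers 54 to 47 mm over the lowest 8 mm; it enters the mouth of the piece below till the shoulder rests on its rim: origin then 28 mm above that piece's origin. Grip outside, fingertips over 8 mm up. 0.1 kg. Origin: centre of underside, z up.
- lid: Lid: flat steel disc of 62 mm with a black knob, 18 mm diameter, from 10 to 30 mm above the underside; grip the knob. Under the disc, whose lower face is 7 mm up, a plug tapers 54 to 47 mm; it enters a sieve's mouth till the disc rests on the rim: origin then 29 mm above the sieve's origin. 0.07 kg. Origin: centre of underside, z up.
- tape_roll: Bystander: cream roll of tape lying flat, 54 mm diameter, 19 mm high. Origin: centre of the underside.
- tally_counter: Bystander: round white hand counter lying on its back, 50 x 72 x 22 mm. Origin: centre of the underside.
- marker_black: Bystander: black-and-white marker pen lying near the right edge of the table, 135 mm long, 15 mm high. Origin: centre of the underside; it lies along its y axis.

How it is judged:
At the end, for the whole second after the job is handed in: The pan stands in the shaker's cup (centred within 4 mm, down within 2 mm); on it, each centred within 4 mm on the piece below, fully down within 2 mm and level within 0.04 rad, are the fine, the medium and the coarse sieve and then the lid, all at rest (horizontal distance between pan and shaker_seat below 0.004 m and z of pan in the frame of shaker_seat between -0.002 and 0.002 m and angle between each of pan, sieve_fine, sieve_medium, sieve_coarse, lid's own z axis and vertical below 0.04 rad and linear speed of each of pan, sieve_fine, sieve_medium, sieve_coarse, lid below 0.02 m/s and horizontal distance between sieve_fine and pan below 0.004 m and z of sieve_fine in the frame of pan between 0.026 and 0.03 m and horizontal distance between sieve_medium and sieve_fine below 0.004 m and z of sieve_medium in the frame of sieve_fine between 0.026 and 0.03 m and horizontal distance between sieve_coarse and sieve_medium below 0.004 m and z of sieve_coarse in the frame of sieve_medium between 0.026 and 0.03 m and horizontal distance between lid and sieve_coarse below 0.004 m and z of lid in the frame of sieve_coarse between 0.027 and 0.031 m); the robot touches nothing.
It fails at once if the tape roll is moved by more than 25 mm (distance of tape_roll from where it was at the start of the episode above 0.025 m).
It fails at once if the tally counter is moved by more than 25 mm (distance of tally_counter from where it was at the start of the episode above 0.025 m).
It fails at once if the marker is moved by more than 25 mm (distance of marker_black from where it was at the start of the episode above 0.025 m).
It also fails if it takes over 120 s, if anything falls off the work surface, if the arm or the gripper's body presses on something with over 40 N, if the wrist force passes 120 N, or if a joint passes its speed limit or range.

## Working session

There is one attempt and no reset: what is moved stays moved. The work goes in short steps, Python scripts to look and compute and a shell command to move; the robot and the scene stay as the last step left them, time stands still between calls to the robot, and variables do not carry over. Pictures are saved under pics/ and viewed, at most 14 in all, crops included, and the job is handed in when it is done.

```bash
mkdir -p pics
cat > h.py <<'E'
from station import env, read_camera, order
import numpy as np, cv2
def ray(c,u,v,z):
    K=np.array(c["intrinsics"]);T=np.array(c["extrinsics"])
    d=T[:3,:3]@np.linalg.solve(K,[u,v,1.]);o=T[:3,3]
    return o+d*(z-o[2])/d[2]
def proj(c,p):
    K=np.array(c["intrinsics"]);T=np.array(c["extrinsics"])
    q=K@(T[:3,:3].T@(np.array(p)-T[:3,3]));return q[:2]/q[2]
E
python3 - <<'E'
from h import *
for n in ("scene","top"):
    c=read_camera(n);cv2.imwrite(f"pics/{n}0.png",c["img"]);print(n,np.round(c["extrinsics"],3).tolist(),np.round(c["intrinsics"],1).tolist())
s=env.observe();print(s["position"],s["ee_rot"],s["opening"],s["t"])
E
```

```text
scene [[-0.845, -0.274, 0.46, -0.045], [-0.535, 0.453, -0.713, 0.8], [-0.014, -0.848, -0.529, 0.693], [0.0, 0.0, 0.0, 1.0]] [[397.3, 0.0, 322.6], [0.0, 397.3, 194.9], [0.0, 0.0, 1.0]]
top [[0.012, -0.996, 0.091, 0.389], [-1.0, -0.011, 0.012, -0.073], [-0.011, -0.091, -0.996, 1.335], [0.0, 0.0, 0.0, 1.0]] [[489.5, 0.0, 319.8], [0.0, 489.5, 193.9], [0.0, 0.0, 1.0]]
[ 0.18863259 -0.6214828   0.23040752] [-3.10592387e+00 -4.60977803e-01  5.29279947e-04] 0.08565792552301713 0.1
```

View pics/scene0.png

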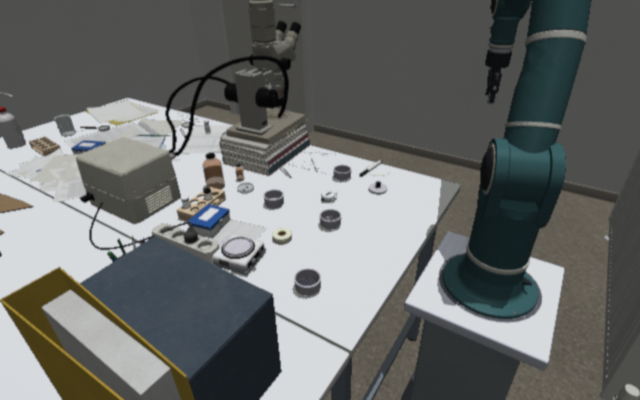

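View pics/top0.png

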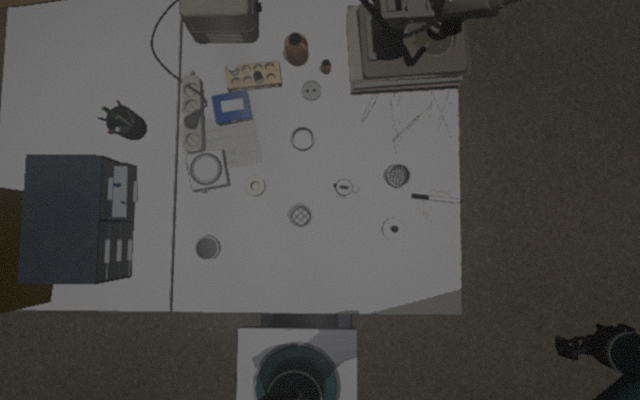

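The top view shows the shaker at about (207,169). The four cups are near (208,247), (300,215), (302,139) and (397,175), and the lid is at (392,228). The counter is at (344,187), the tape at (256,186) and the marker at (435,198). I'll enlarge this to tell the meshes apart.

```bash
cat > m.py <<'E'
from h import *
c=read_camera("top");I=c["img"]
t=[]
for i,(u,v) in enumerate([(208,247),(300,215),(302,139),(397,175),(392,228),(207,169)]):
    t.append(cv2.resize(I[v-25:v+25,u-25:u+25],(260,260),interpolation=cv2.INTER_CUBIC))
M=np.vstack([np.hstack(t[:3]),np.hstack(t[3:])]);M=cv2.convertScaleAbs(M,alpha=1.5)
cv2.imwrite("pics/crops.png",M)
E
python3 m.py
```

```text
(no output)
```

View pics/crops.png

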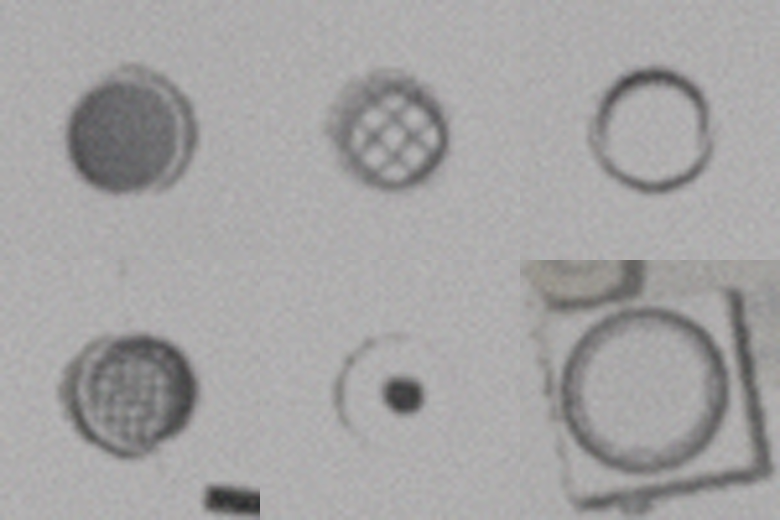

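Meshes: fine is at (208,247), coarse at (300,215), pan (plain floor) at (302,139) and medium at (397,175). The lid is at (392,228), with its knob at about (395,229). Next I'll fit circles and check them in both views by overlaying the predicted rims.

```bash
cat > m2.py <<'E'
from h import *
c=read_camera("top");s=read_camera("scene");I=c["img"]
F=8
names=dict(fine=(208,247,.036,.032),coarse=(300,215,.036,.032),pan=(302,139,.036,.032),medium=(397,175,.036,.032),lid=(394,229,.030,.009),shaker=(206,169,.050,.0365))
A=[];B=[]
for n,(u,v,z,r) in names.items():
    g=cv2.cvtColor(I,cv2.COLOR_BGR2GRAY)[v-22:v+22,u-22:u+22]
    g=cv2.resize(g,None,fx=F,fy=F,interpolation=cv2.INTER_CUBIC)
    T=np.array(c["extrinsics"]);rp=r*489.5/(T[2,3]-z)*F
    h=cv2.HoughCircles(g,cv2.HOUGH_GRADIENT,1.5,200,param1=60,param2=8,minRadius=int(rp*.9),maxRadius=int(rp*1.12))
    cx,cy,rr=h[0][0];uu,vv=u-22+(cx+.5)/F-.5,v-22+(cy+.5)/F-.5
    p=ray(c,uu,vv,z);print(n,np.round([uu,vv,rr/F,rp/F],1),np.round(p,4))
    th=np.linspace(0,6.28,40)
    def draw(cam,f,w,R,zz,im,o,col):
        for t in th:
            q=proj(cam,[p[0]+R*np.cos(t),p[1]+R*np.sin(t),zz]);q=(q-o+.5)*f
            cv2.circle(im,tuple(int(k) for k in q),1,col,-1)
    for cam,L in((c,A),(s,B)):
        q=np.round(proj(cam,[p[0],p[1],z])).astype(int)-22
        im=cv2.resize(cam["img"][q[1]:q[1]+44,q[0]:q[0]+44],(260,260),interpolation=cv2.INTER_CUBIC);im=cv2.convertScaleAbs(im,alpha=1.5)
        draw(cam,260/44,0,r,z,im,q,(0,0,255))
        if n not in("lid",):draw(cam,260/44,0,.031 if n!="shaker" else .0365,.008 if n!="shaker" else .045,im,q,(0,200,0))
        L.append(im)
for k,L in(("ta",A),("sb",B)): cv2.imwrite(f"pics/{k}.png",np.vstack([np.hstack(L[:3]),np.hstack(L[3:])]))
E
python3 m2.py
```

```text
Traceback (most recent call last):
  File "m2.py", line 11, in <module>
    cx,cy,rr=h[0][0];uu,vv=u-22+(cx+.5)/F-.5,v-22+(cy+.5)/F-.5
             ~^^^
TypeError: 'NoneType' object is not subscriptable
```

```bash
sed -i 's/param1=60,param2=8/param1=25,param2=4/; s/    T=np.array(c\["ext/    g=cv2.GaussianBlur(cv2.normalize(g,None,0,255,cv2.NORM_MINMAX),(0,0),3)\n&/' m2.py; python3 m2.py
```

```text
fine [206.7 247.3  11.7  12.1] [0.3631 0.2398 0.036 ]
coarse [299.  214.6  11.7  12.1] [ 0.4524 -0.0033  0.036 ]
pan [302.3 137.7  10.9  12.1] [ 0.6598 -0.0091  0.036 ]
medium [397.9 174.8  11.3  12.1] [ 0.5616 -0.2657  0.036 ]
lid [394.  228.4   3.6   3.4] [ 0.4188 -0.2558  0.03  ]
shaker [205.  169.7  15.   13.9] [0.5681 0.2474 0.05  ]
```

View pics/ta.png

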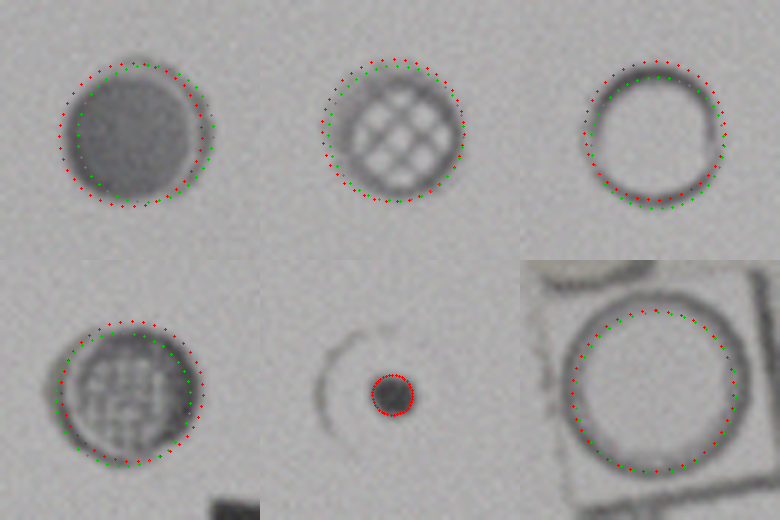

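View pics/sb.png

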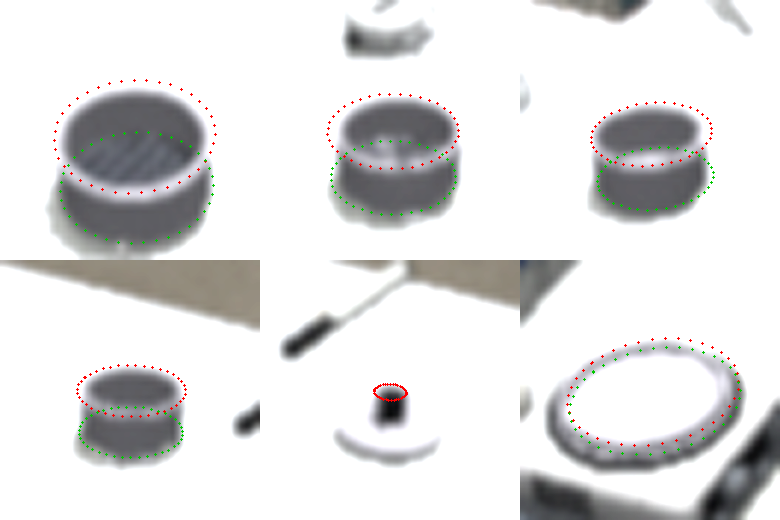

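The overlays agree with both views to within about 2–3 mm for the pieces and the lid. The cup ring on the "shaker" looks about 84 mm across instead of 73, so I'll look closer at that area before relying on it.

Run:
```python
from h import *
a=read_camera("scene")["img"][195:285,140:300];b=read_camera("top")["img"][60:200,170:290]
cv2.imwrite("pics/z1.png",np.hstack([cv2.resize(a,(480,270),interpolation=3),cv2.resize(b,(231,270),interpolation=3)]))
```

```text
(no output)
```

View pics/z1.png

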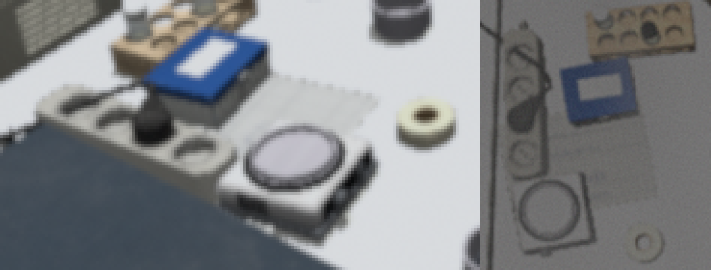

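The disc on the white box with the black panel is the shaker, since the neighbour is a power strip. I'll take ring and mouth centres from dark masks in both views and triangulate them.

```bash
cat > m3.py <<'E'
from h import *
C=[read_camera("top"),read_camera("scene")]
P=dict(fine=(.363,.240,.036),coarse=(.4524,-.0033,.036),pan=(.6598,-.009,.036),medium=(.5616,-.2657,.036),shaker=(.569,.248,.05))
def cen(c,p,n):
    q=np.round(proj(c,p)).astype(int)-24;F=8
    g=cv2.resize(cv2.cvtColor(c["img"],6)[q[1]:q[1]+48,q[0]:q[0]+48],None,fx=F,fy=F,interpolation=cv2.INTER_CUBIC)
    th=(np.percentile(g,5)+np.percentile(g,80))/2
    m=(g<th).astype(np.uint8)
    cs,hi=cv2.findContours(m,cv2.RETR_CCOMP,cv2.CHAIN_APPROX_NONE)
    out=[]
    for k in sorted(cs,key=cv2.contourArea)[::-1][:6]:
        if len(k)>60:
            e=cv2.fitEllipse(cv2.convexHull(k)) ;out.append((np.array(e[0])+.5)/F-.5+q);print("  ",n,np.round(out[-1],1),np.round(np.array(e[1])/F,1),round(float(th)))
    return out
for n,p in P.items():
    print(n,[np.round(proj(c,p),1) for c in C])
    o=[cen(c,p,n) for c in C]
    if n=="shaker":
        for z in (.044,.047,.05,.053):print(z,[[np.round(ray(c,*a,z)[:2],4) for a in oo[:3]] for c,oo in zip(C,o)])
E
python3 m3.py
```

```text
fine [array([206.6, 247.4]), array([307.3, 276.4])]
   fine [208.  247.5] [23.5 25.7] 92
   fine [306.5 283.5] [28.2 30.7] 140
   fine [307.2 286.2] [1.7 7.1] 140
coarse [array([299. , 214.6]), array([329. , 214.6])]
   coarse [299.4 215. ] [22.6 24.6] 101
   coarse [300.1 216.1] [4.2 5.2] 101
   coarse [296.9 219.7] [4.4 5.1] 101
   coarse [304.1 212.4] [4.1 4.9] 101
   coarse [296.5 212.3] [4.1 5.3] 101
   coarse [304.  219.5] [4.3 4.3] 101
   coarse [329.3 220.3] [22.3 24.3] 141
   coarse [327.5 198.7] [ 8.2 15.4] 141
pan [array([302.3, 137.7]), array([273.8, 194.2])]
   pan [302.  138.6] [24.6 25.2] 102
   pan [302.3 139.3] [18.  19.7] 102
   pan [272.8 199.5] [20.  22.7] 141
   pan [114.3 -67.6] [110.  576.8] 141
   pan [286.8 173.4] [2.8 9.9] 141
   pan [273.1 198.8] [1.9 5.6] 141
   pan [251.1 189.5] [2.  4.6] 141
medium [array([397.9, 174.8]), array([341.7, 168.6])]
   medium [396.6 175.3] [24. 26.] 90
   medium [416.6 196. ] [ 6.3 13.2] 90
   medium [402.2 176.7] [1.8 3.8] 90
   medium [394.5 177.9] [2.4 3.7] 90
   medium [297.2 142.7] [ 4.4 40.6] 143
   medium [341.4 173.5]
[... 439 characters left out ...]
39.2] [14.  75.9] 125
   shaker [216.2 248.5] [2.5 6.3] 125
0.044 [[array([0.5718, 0.2477]), array([0.5715, 0.2481]), array([0.5954, 0.2798])], [array([0.5421, 0.279 ]), array([0.568 , 0.2542]), array([0.6813, 0.2815])]]
0.047 [[array([0.5714, 0.247 ]), array([0.5711, 0.2474]), array([0.595, 0.279])], [array([0.5394, 0.2815]), array([0.5652, 0.2568]), array([0.678 , 0.2839])]]
0.05 [[array([0.571 , 0.2462]), array([0.5706, 0.2467]), array([0.5945, 0.2782])], [array([0.5367, 0.2839]), array([0.5624, 0.2593]), array([0.6746, 0.2863])]]
0.053 [[array([0.5706, 0.2455]), array([0.5702, 0.2459]), array([0.594 , 0.2773])], [array([0.534 , 0.2863]), array([0.5595, 0.2618]), array([0.6713, 0.2887])]]
```

The shaker cup is at about (0.571, 0.2475). The piece positions from the rim fit and the silhouette centre agree within about 2 mm. I'll write a small helper to convert target positions into tool shifts, then move to above the pan.

```bash
cat > go.py <<'E'
import sys
from h import *
from scipy.spatial.transform import Rotation as R
s=env.observe();M=R.from_rotvec(s["ee_rot"]).as_matrix()
print("t",round(s["t"],2),"pos",np.round(s["position"],4),"xdir",round(float(np.arctan2(M[1,0],M[0,0])),3),"tilt",np.round(M[:2,2],3),"open",round(s["opening"],4),"ff",np.round(s["finger_force"],1),"F",np.round(s["wrist_force"],1))
if len(sys.argv)>3: print("shift mm",np.round(1000*M.T@(np.array(sys.argv[1:4],float)-s["position"]),1))
E
python3 go.py .6605 -.009 .15
```

```text
t 0.55 pos [ 0.1888 -0.622   0.2313] xdir 0.295 tilt [-0. -0.] open 0.0855 ff 0.0 F [-1.5  0.2 -0.6]
shift mm [ 629.4 -449.5   81.2]
```

```bash
python3 -m creep '[{"x":53,"y":-37,"z":0,"yaw":0.1},{"x":106,"y":-75,"z":0,"yaw":0.2},{"x":159,"y":-112,"z":0,"yaw":0.295},{"x":212,"y":-150,"z":0,"yaw":0.295},{"x":265,"y":-188,"z":0,"yaw":0.295},{"x":318,"y":-225,"z":0,"yaw":0.295},{"x":371,"y":-262,"z":0,"yaw":0.295},{"x":424,"y":-300,"z":0,"yaw":0.295},{"x":477,"y":-338,"z":0,"yaw":0.295},{"x":530,"y":-375,"z":0,"yaw":0.295},{"x":580,"y":-412,"z":0,"yaw":0.295},{"x":629,"y":-449,"z":0,"yaw":0.295}]' 1 40; python3 go.py .6605 -.009 .06
```

```text
t: 2.05
position: [0.6479, -0.0267, 0.2315]
ee_rot: [3.141, -0.001, 0.001]
wrist_force: [0.4, -1.0, 0.9]
opening: 0.0853
finger_force: 0.0
t 2.05 pos [ 0.6479 -0.0267  0.2315] xdir -0.001 tilt [ 0.001 -0.   ] open 0.0853 ff 0.0 F [ 0.4 -1.   0.9]
shift mm [ 12.5 -17.7 171.5]
```

```bash
python3 -m creep '[{"x":0,"y":0,"z":0,"yaw":0},{"x":0,"y":0,"z":0,"yaw":0}]' >/dev/null; python3 go.py .6605 -.009 .06
python3 - <<'E'
from h import *
c=read_camera("scene");u,v=proj(c,[.66,-.01,.1]).astype(int)
cv2.imwrite("pics/a1.png",cv2.resize(c["img"][v-70:v+60,u-70:u+70],(560,520),interpolation=3))
E
```

```text
t 2.3 pos [ 0.6464 -0.0286  0.2308] xdir -0.0 tilt [-0.001 -0.001] open 0.0853 ff 0.0 F [-0.1 -0.4  0.1]
shift mm [ 14.3 -19.7 170.8]
```

```bash
python3 -m creep '[{"x":14,"y":-20,"z":30,"yaw":0},{"x":14,"y":-20,"z":70,"yaw":0},{"x":14,"y":-20,"z":110,"yaw":0},{"x":14,"y":-20,"z":150,"yaw":0},{"x":14,"y":-20,"z":171,"yaw":0},{"x":14,"y":-20,"z":171,"yaw":0},{"x":14,"y":-20,"z":171,"yaw":0}]' >/dev/null; python3 go.py .6605 -.009 .008
python3 - <<'E'
from h import *
L=[]
for n,z,w in(("scene",.04,45),("top",.04,35)):
    c=read_camera(n);u,v=proj(c,[.66,-.01,z]).astype(int)
    L.append(cv2.resize(c["img"][v-w:v+w,u-w:u+w],(390,390),interpolation=3))
cv2.imwrite("pics/a1.png",np.hstack(L))
E
```

```text
t 3.23 pos [ 0.6619 -0.0084  0.062 ] xdir -0.001 tilt [ 0.003 -0.   ] open 0.0852 ff 0.0 F [-0.3  0.1  0.4]
shift mm [-1.6  0.5 54. ]
```

View pics/a1.png

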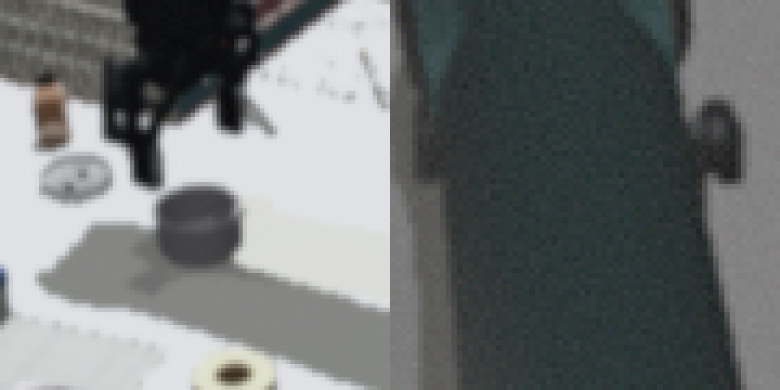

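Run:
```python
from h import *
c=read_camera("scene");o=np.array(proj(c,[.66,-.01,.04]).astype(int))-45;f=390/90
for p in([.6619,-.0084+.049,.075],[.6619,-.0084-.049,.075],[.6605,-.009,.036],[.6605,-.009,.0]):print(p,np.round((proj(c,p)-o+.5)*f))
```

```text
[0.6619, 0.040600000000000004, 0.075] [149. 190.]
[0.6619, -0.0574, 0.075] [235. 131.]
[0.6605, -0.009, 0.036] [200. 206.]
[0.6605, -0.009, 0.0] [204. 248.]
```

The fingertips are seen at (148,183) and (232,130), and I predicted (149,190) and (235,131). The pan rim is at (198,205), predicted (200,206). The geometry holds, so I'll go down and grip.

```bash
python3 -m creep '[{"x":-1,"y":0,"z":15,"yaw":0},{"x":-1,"y":0,"z":30,"yaw":0},{"x":-1,"y":0,"z":43,"yaw":0},{"x":-1,"y":0,"z":53,"yaw":0},{"x":-1,"y":0,"z":53,"yaw":0},{"x":-1,"y":0,"z":53,"yaw":0}]' ; python3 -m creep '[{"x":0,"y":0,"z":0,"yaw":0},{"x":0,"y":0,"z":0,"yaw":0},{"x":0,"y":0,"z":0,"yaw":0},{"x":0,"y":0,"z":0,"yaw":0},{"x":0,"y":0,"z":0,"yaw":0},{"x":0,"y":0,"z":0,"yaw":0},{"x":0,"y":0,"z":0,"yaw":0},{"x":0,"y":0,"z":0,"yaw":0}]' -1 40
```

```text
t: 4.12
position: [0.66, -0.008, 0.0075]
ee_rot: [-3.142, 0.0, -0.001]
wrist_force: [0.9, -0.7, -0.7]
opening: 0.0854
finger_force: 0.0
t: 5.12
position: [0.6603, -0.0081, 0.0084]
ee_rot: [3.141, -0.001, 0.002]
wrist_force: [-0.8, -0.8, 5.7]
opening: 0.0614
finger_force: 43.7
```

```bash
python3 -m creep '[{"x":0,"y":0,"z":-15,"yaw":0},{"x":0,"y":0,"z":-45,"yaw":0},{"x":0,"y":0,"z":-85,"yaw":0},{"x":0,"y":0,"z":-120,"yaw":0},{"x":-15,"y":-40,"z":-125,"yaw":0},{"x":-32,"y":-90,"z":-125,"yaw":0},{"x":-50,"y":-140,"z":-125,"yaw":0},{"x":-68,"y":-190,"z":-125,"yaw":0},{"x":-82,"y":-235,"z":-125,"yaw":0},{"x":-89,"y":-255,"z":-125,"yaw":0},{"x":-89,"y":-255,"z":-125,"yaw":0},{"x":-89,"y":-255,"z":-125,"yaw":0}]'; python3 go.py .571 .2475 .065
python3 - <<'E'
from h import *
L=[]
c=read_camera("scene");w=45;u,v=proj(c,[.571,.2475,.08]).astype(int);o=np.array([u,v])-w
im=cv2.resize(c["img"][v-w:v+w,u-w:u+w],(585,585),interpolation=3)
s=env.observe()["position"]
for r,z,xy,col in((.031,s[2]-.002,s[:2],(0,0,255)),(.027,s[2]-.008,s[:2],(0,0,255)),(.0365,.05,(.571,.2475),(0,160,0)),(.0365,.044,(.571,.2475),(255,0,0))):
    for t in np.linspace(0,6.28,50):
        q=(proj(c,[xy[0]+r*np.cos(t),xy[1]+r*np.sin(t),z])-o+.5)*6.5
        cv2.circle(im,tuple(q.astype(int).tolist()),1,col,-1)
cv2.imwrite("pics/a2.png",im)
E
```

```text
t: 6.62
position: [0.5719, 0.2443, 0.1322]
ee_rot: [3.14, -0.005, 0.001]
wrist_force: [0.5, -0.4, -0.6]
opening: 0.0611
finger_force: 43.8
t 6.62 pos [0.5719 0.2443 0.1322] xdir -0.003 tilt [ 0.    -0.002] open 0.0611 ff 43.8 F [ 0.5 -0.4 -0.6]
shift mm [-0.9 -3.3 67.2]
```

View pics/a2.png

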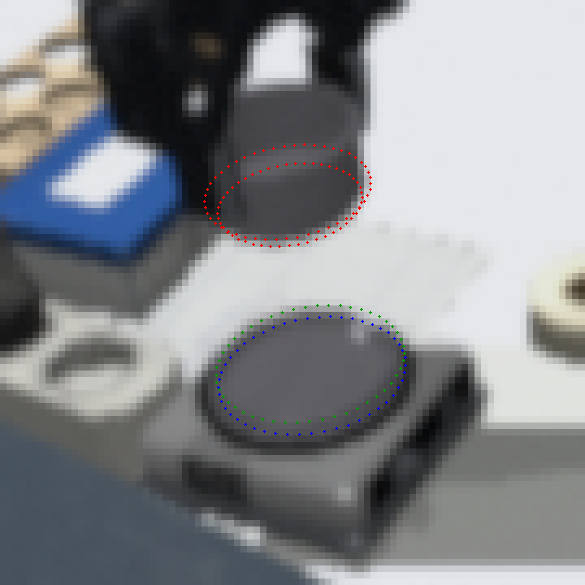

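The pan is held upright, at (285,165) and where predicted. The cup ring is centred at about (304,380), within about 1 px of the estimate, so I shift the target about 1 mm. I'll lower in small steps and read the force.

```bash
python3 -m creep '[{"x":0,"y":-2,"z":15,"yaw":0},{"x":0,"y":-3,"z":35,"yaw":0},{"x":0,"y":-3,"z":55,"yaw":0},{"x":0,"y":-3,"z":67,"yaw":0},{"x":0,"y":-3,"z":67,"yaw":0},{"x":0,"y":-3,"z":67,"yaw":0}]'; python3 go.py .572 .2485 .056;  python3 -m creep '[{"x":0,"y":0,"z":3,"yaw":0},{"x":0,"y":0,"z":5,"yaw":0},{"x":0,"y":0,"z":7,"yaw":0},{"x":0,"y":0,"z":7,"yaw":0}]'; python3 go.py .572 .2485 .052
```

```text
t: 7.42
position: [0.5712, 0.2503, 0.0656]
ee_rot: [-3.141, 0.0, -0.001]
wrist_force: [0.3, 0.9, -0.2]
opening: 0.0613
finger_force: 43.8
t 7.42 pos [0.5712 0.2503 0.0656] xdir -0.0 tilt [0.001 0.   ] open 0.0613 ff 43.8 F [ 0.3  0.9 -0.2]
shift mm [0.8 1.8 9.6]
t: 7.92
position: [0.5707, 0.2499, 0.0581]
ee_rot: [3.141, -0.0, -0.0]
wrist_force: [0.4, -1.2, -1.9]
opening: 0.0611
finger_force: 43.8
t 7.92 pos [0.5707 0.2499 0.0581] xdir -0.0 tilt [-0. -0.] open 0.0611 ff 43.8 F [ 0.4 -1.2 -1.9]
shift mm [1.3 1.4 6.1]
```

```bash
python3 -m creep '[{"x":1,"y":1,"z":1,"yaw":0},{"x":1,"y":1,"z":2,"yaw":0},{"x":1,"y":1,"z":3,"yaw":0},{"x":1,"y":1,"z":3,"yaw":0}]'; python3 -m creep '[{"x":0,"y":0,"z":1,"yaw":0},{"x":0,"y":0,"z":2,"yaw":0},{"x":0,"y":0,"z":2,"yaw":0}]'; python3 -m creep '[{"x":0,"y":0,"z":1,"yaw":0},{"x":0,"y":0,"z":2,"yaw":0},{"x":0,"y":0,"z":2,"yaw":0}]'
```

```text
t: 8.43
position: [0.5717, 0.249, 0.0551]
ee_rot: [3.141, -0.0, -0.0]
wrist_force: [-0.1, 0.5, -0.4]
opening: 0.061
finger_force: 43.8
t: 8.8
position: [0.5717, 0.249, 0.0531]
ee_rot: [3.141, -0.0, -0.0]
wrist_force: [-0.9, 0.7, -0.9]
opening: 0.0614
finger_force: 43.8
t: 9.18
position: [0.5719, 0.249, 0.0524]
ee_rot: [3.141, -0.001, 0.0]
wrist_force: [-2.4, -2.4, 6.9]
opening: 0.061
finger_force: 44.5
```

Contact is at TCP 0.0524, which matches the 44 mm cup floor. I'll press slightly and release.

```bash
python3 -m creep '[{"x":0,"y":0,"z":1,"yaw":0},{"x":0,"y":0,"z":1,"yaw":0}]'; python3 -m creep '[{"x":0,"y":0,"z":-1,"yaw":0},{"x":0,"y":0,"z":-1,"yaw":0},{"x":0,"y":0,"z":-1,"yaw":0},{"x":0,"y":0,"z":-1,"yaw":0},{"x":0,"y":0,"z":-1,"yaw":0},{"x":0,"y":0,"z":-20,"yaw":0},{"x":0,"y":0,"z":-50,"yaw":0},{"x":0,"y":0,"z":-90,"yaw":0},{"x":0,"y":0,"z":-90,"yaw":0}]' 1; python3 go.py .363 .240 .06
```

```text
t: 9.43
position: [0.5719, 0.249, 0.0523]
ee_rot: [3.141, -0.001, 0.001]
wrist_force: [-5.5, -2.3, 13.1]
opening: 0.0611
finger_force: 45.0
t: 10.55
position: [0.5743, 0.2504, 0.1453]
ee_rot: [-3.138, 0.0, -0.012]
wrist_force: [0.7, 0.1, -1.0]
opening: 0.0853
finger_force: 0.0
t 10.55 pos [0.5743 0.2504 0.1453] xdir -0.0 tilt [0.008 0.003] open 0.0853 ff 0.0 F [ 0.7  0.1 -1. ]
shift mm [-211.9   10.7   83.7]
```

```bash
python3 -m creep '[{"x":-40,"y":3,"z":0,"yaw":0},{"x":-90,"y":5,"z":0,"yaw":0},{"x":-140,"y":8,"z":0,"yaw":0},{"x":-190,"y":10,"z":20,"yaw":0},{"x":-211,"y":10,"z":50,"yaw":0},{"x":-211,"y":10,"z":80,"yaw":0},{"x":-211,"y":10,"z":80,"yaw":0},{"x":-211,"y":10,"z":80,"yaw":0}]' >/dev/null; python3 go.py .363 .240 .008
cat > look.py <<'E'
import sys
from h import *
x,y,z=map(float,sys.argv[1:4]);L=[]
s=env.observe()["position"]
for n,w in(("scene",45),("top",35)):
    c=read_camera(n);u,v=proj(c,[x,y,z]).astype(int);o=np.array([u,v])-w;f=390/2/w
    im=cv2.convertScaleAbs(cv2.resize(c["img"][v-w:v+w,u-w:u+w],(390,390),interpolation=3),alpha=1.2)
    for p,col in(([s[0],s[1]+.049,s[2]+.013],(0,0,255)),([s[0],s[1]-.049,s[2]+.013],(0,0,255))):
        cv2.circle(im,tuple(((proj(c,p)-o+.5)*f).astype(int).tolist()),2,col,-1)
    for t in np.linspace(0,6.28,50):
        cv2.circle(im,tuple(((proj(c,[x+.032*np.cos(t),y+.032*np.sin(t),z])-o+.5)*f).astype(int).tolist()),1,(0,255,0),-1)
    L.append(im)
cv2.imwrite(sys.argv[4],np.hstack(L))
E
python3 look.py .363 .240 .036 pics/a3.png
```

```text
t 11.55 pos [0.3615 0.2394 0.0611] xdir -0.0 tilt [0.001 0.001] open 0.0855 ff 0.0 F [0.1 0.2 0.1]
shift mm [ 1.5 -0.5 53.1]
```

View pics/a3.png

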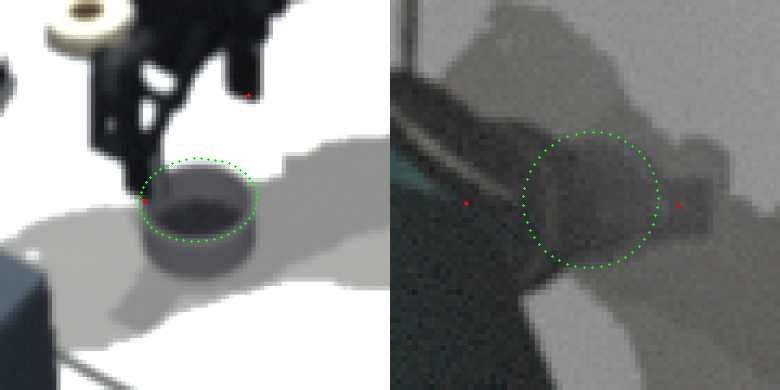

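The fingers straddle the fine sieve, and its observed rim (143–255) fits the predicted circle (140–258).

```bash
python3 -m creep '[{"x":1,"y":0,"z":15,"yaw":0},{"x":1,"y":0,"z":30,"yaw":0},{"x":1,"y":0,"z":43,"yaw":0},{"x":1,"y":0,"z":53,"yaw":0},{"x":1,"y":0,"z":53,"yaw":0},{"x":1,"y":0,"z":53,"yaw":0}]' ; python3 -m creep '[{"x":0,"y":0,"z":0,"yaw":0},{"x":0,"y":0,"z":0,"yaw":0},{"x":0,"y":0,"z":0,"yaw":0},{"x":0,"y":0,"z":0,"yaw":0},{"x":0,"y":0,"z":0,"yaw":0},{"x":0,"y":0,"z":0,"yaw":0},{"x":0,"y":0,"z":0,"yaw":0},{"x":0,"y":0,"z":0,"yaw":0}]' -1 40;python3 -m creep '[{"x":0,"y":0,"z":-15,"yaw":0},{"x":0,"y":0,"z":-45,"yaw":0},{"x":0,"y":0,"z":-85,"yaw":0},{"x":0,"y":0,"z":-120,"yaw":0},{"x":0,"y":0,"z":-135,"yaw":0},{"x":40,"y":-1,"z":-135,"yaw":0},{"x":90,"y":-3,"z":-135,"yaw":0},{"x":140,"y":-5,"z":-135,"yaw":0},{"x":185,"y":-8,"z":-135,"yaw":0},{"x":208,"y":-9,"z":-135,"yaw":0},{"x":208,"y":-9,"z":-135,"yaw":0},{"x":208,"y":-9,"z":-135,"yaw":0}]';python3 go.py .5715 .249 .094; python3 look.py .5715 .249 .08 pics/a4.png
```

```text
t: 12.4
position: [0.3618, 0.2392, 0.0073]
ee_rot: [-3.142, 0.0, -0.0]
wrist_force: [0.1, -0.8, 0.2]
opening: 0.0855
finger_force: 0.0
t: 13.4
position: [0.3622, 0.2394, 0.0082]
ee_rot: [-3.141, 0.0, -0.002]
wrist_force: [-1.6, -0.2, 8.2]
opening: 0.0621
finger_force: 41.6
t: 14.9
position: [0.5682, 0.2479, 0.1415]
ee_rot: [3.141, 0.001, -0.004]
wrist_force: [0.8, 0.5, -2.1]
opening: 0.0616
finger_force: 43.9
t 14.9 pos [0.5682 0.2479 0.1415] xdir 0.0 tilt [-0.002 -0.001] open 0.0616 ff 43.9 F [ 0.8  0.5 -2.1]
shift mm [ 3.4 -1.1 47.5]
```

View pics/a4.png

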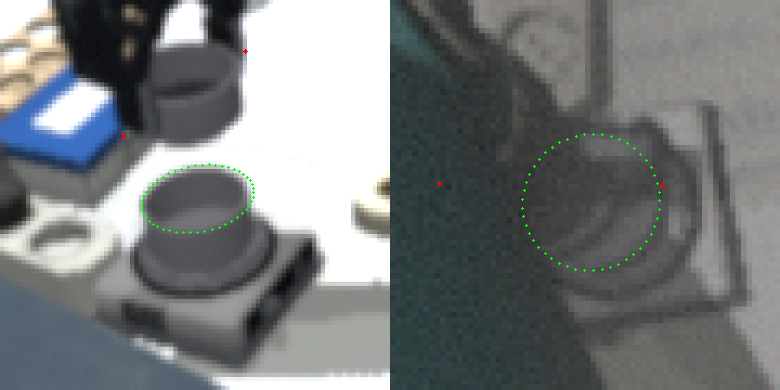

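The pan stands upright in the cup, with its rim fitting the green circle at (198,200). The fine sieve hangs level at (197,90) and is ready to lower.

```bash
python3 -m creep '[{"x":2,"y":-1,"z":15,"yaw":0},{"x":2,"y":-1,"z":35,"yaw":0},{"x":2,"y":-1,"z":48,"yaw":0},{"x":2,"y":-1,"z":48,"yaw":0},{"x":2,"y":-1,"z":48,"yaw":0}]' ; python3 go.py .5715 .249 .080; python3 -m creep '[{"x":0,"y":0,"z":2,"yaw":0},{"x":0,"y":0,"z":4,"yaw":0},{"x":0,"y":0,"z":6,"yaw":0},{"x":0,"y":0,"z":6,"yaw":0}]'; python3 -m creep '[{"x":0,"y":0,"z":1,"yaw":0},{"x":0,"y":0,"z":3,"yaw":0},{"x":0,"y":0,"z":4,"yaw":0},{"x":0,"y":0,"z":5,"yaw":0},{"x":0,"y":0,"z":5,"yaw":0}]'
```

```text
t: 15.62
position: [0.572, 0.2491, 0.0943]
ee_rot: [-3.141, 0.0, -0.0]
wrist_force: [-0.8, 0.3, -0.8]
opening: 0.0613
finger_force: 43.9
t 15.62 pos [0.572  0.2491 0.0943] xdir -0.0 tilt [0. 0.] open 0.0613 ff 43.9 F [-0.8  0.3 -0.8]
shift mm [-0.5  0.1 14.3]
t: 16.12
position: [0.5717, 0.2489, 0.0881]
ee_rot: [3.141, -0.0, -0.0]
wrist_force: [0.1, 0.1, -0.9]
opening: 0.0616
finger_force: 43.9
t: 16.75
position: [0.5718, 0.2489, 0.0832]
ee_rot: [3.142, -0.0, -0.0]
wrist_force: [-0.2, -0.7, -1.5]
opening: 0.0612
finger_force: 43.9
```

```bash
python3 -m creep '[{"x":0,"y":0,"z":1,"yaw":0},{"x":0,"y":0,"z":2,"yaw":0},{"x":0,"y":0,"z":2,"yaw":0}]';python3 -m creep '[{"x":0,"y":0,"z":1,"yaw":0},{"x":0,"y":0,"z":2,"yaw":0},{"x":0,"y":0,"z":2,"yaw":0}]'
```

```text
t: 17.12
position: [0.5717, 0.2489, 0.0811]
ee_rot: [3.141, -0.0, -0.0]
wrist_force: [0.4, -0.2, -0.4]
opening: 0.0615
finger_force: 43.9
t: 17.5
position: [0.5719, 0.249, 0.0803]
ee_rot: [3.141, -0.0, 0.001]
wrist_force: [-1.9, -0.6, 7.7]
opening: 0.0616
finger_force: 44.5
```

The fine sieve is seated, at TCP 0.0803 as expected. Next I release it and go to the medium sieve.

```bash
python3 -m creep '[{"x":0,"y":0,"z":-1,"yaw":0},{"x":0,"y":0,"z":-1,"yaw":0},{"x":0,"y":0,"z":-1,"yaw":0},{"x":0,"y":0,"z":-1,"yaw":0},{"x":0,"y":0,"z":-1,"yaw":0},{"x":0,"y":0,"z":-20,"yaw":0},{"x":0,"y":0,"z":-50,"yaw":0},{"x":0,"y":0,"z":-90,"yaw":0},{"x":0,"y":0,"z":-90,"yaw":0}]' 1; python3 -m creep '[{"x":0,"y":40,"z":0,"yaw":0},{"x":-2,"y":90,"z":0,"yaw":0},{"x":-3,"y":145,"z":0,"yaw":0},{"x":-4,"y":200,"z":0,"yaw":0},{"x":-5,"y":255,"z":0,"yaw":0},{"x":-6,"y":310,"z":0,"yaw":0},{"x":-7,"y":365,"z":0,"yaw":0},{"x":-8,"y":420,"z":0,"yaw":0},{"x":-9,"y":470,"z":0,"yaw":0},{"x":-10,"y":505,"z":0,"yaw":0},{"x":-10,"y":515,"z":0,"yaw":0},{"x":-10,"y":515,"z":0,"yaw":0}]'; python3 go.py .5616 -.2657 .06
```

```text
t: 18.62
position: [0.5742, 0.2504, 0.1744]
ee_rot: [-3.138, 0.0, -0.012]
wrist_force: [0.8, -0.1, -0.4]
opening: 0.0854
finger_force: 0.0
t: 20.12
position: [0.5616, -0.2656, 0.1692]
ee_rot: [-3.141, 0.001, 0.0]
wrist_force: [0.7, 0.5, -0.2]
opening: 0.0853
finger_force: 0.0
t 20.12 pos [ 0.5616 -0.2656  0.1692] xdir -0.001 tilt [-0.     0.001] open 0.0853 ff 0.0 F [ 0.7  0.5 -0.2]
shift mm [1.000e-01 2.000e-01 1.092e+02]
```

```bash
python3 -m creep '[{"x":0,"y":0,"z":20,"yaw":0},{"x":0,"y":0,"z":50,"yaw":0},{"x":0,"y":0,"z":85,"yaw":0},{"x":0,"y":0,"z":108,"yaw":0},{"x":0,"y":0,"z":108,"yaw":0},{"x":0,"y":0,"z":108,"yaw":0}]' >/dev/null; python3 go.py .5616 -.2657 .008;python3 look.py .5616 -.2657 .036 pics/a5.png
```

```text
t 20.88 pos [ 0.5622 -0.265   0.0616] xdir 0.001 tilt [0. 0.] open 0.0856 ff 0.0 F [0.7 1.1 0.2]
shift mm [-0.7  0.7 53.6]
```

View pics/a5.png

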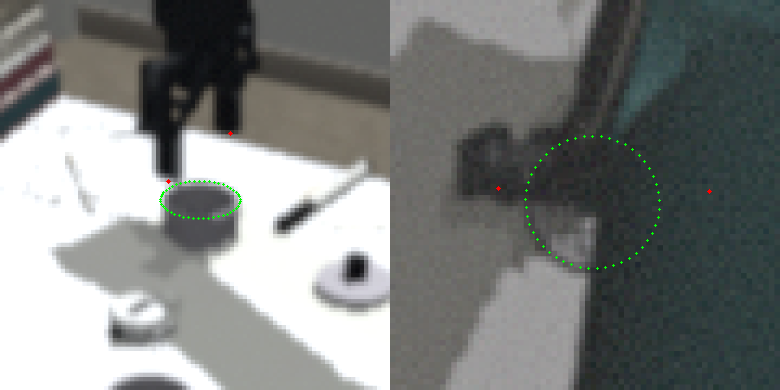

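The fingers straddle the medium sieve, whose rim fits at (200,200). The marker, with its tip at (282,225), is clear.

```bash
python3 -m creep '[{"x":-1,"y":0,"z":15,"yaw":0},{"x":-1,"y":0,"z":30,"yaw":0},{"x":-1,"y":0,"z":43,"yaw":0},{"x":-1,"y":0,"z":53,"yaw":0},{"x":-1,"y":0,"z":53,"yaw":0},{"x":-1,"y":0,"z":53,"yaw":0}]' ; python3 -m creep '[{"x":0,"y":0,"z":0,"yaw":0},{"x":0,"y":0,"z":0,"yaw":0},{"x":0,"y":0,"z":0,"yaw":0},{"x":0,"y":0,"z":0,"yaw":0},{"x":0,"y":0,"z":0,"yaw":0},{"x":0,"y":0,"z":0,"yaw":0},{"x":0,"y":0,"z":0,"yaw":0},{"x":0,"y":0,"z":0,"yaw":0}]' -1 40;python3 -m creep '[{"x":0,"y":0,"z":-15,"yaw":0},{"x":0,"y":0,"z":-45,"yaw":0},{"x":0,"y":0,"z":-85,"yaw":0},{"x":0,"y":0,"z":-120,"yaw":0},{"x":0,"y":0,"z":-150,"yaw":0},{"x":0,"y":0,"z":-160,"yaw":0},{"x":0,"y":0,"z":-160,"yaw":0}]';python3 go.py .5715 .249 .168
```

```text
t: 21.72
position: [0.5609, -0.2661, 0.0084]
ee_rot: [3.141, -0.0, 0.001]
wrist_force: [-0.4, -0.6, -0.0]
opening: 0.0852
finger_force: 0.0
t: 22.72
position: [0.5613, -0.2663, 0.0093]
ee_rot: [3.141, -0.0, 0.002]
wrist_force: [-0.4, -0.8, 5.7]
opening: 0.0598
finger_force: 43.9
t: 23.6
position: [0.5606, -0.266, 0.1686]
ee_rot: [3.141, -0.001, 0.001]
wrist_force: [-0.2, 0.3, -1.6]
opening: 0.06
finger_force: 43.5
t 23.6 pos [ 0.5606 -0.266   0.1686] xdir -0.0 tilt [ 0.001 -0.   ] open 0.06 ff 43.5 F [-0.2  0.3 -1.6]
shift mm [ 1.07e+01 -5.15e+02  4.00e-01]
```

```bash
python3 -m creep '[{"x":0,"y":-40,"z":0,"yaw":0},{"x":2,"y":-90,"z":0,"yaw":0},{"x":3,"y":-145,"z":0,"yaw":0},{"x":4,"y":-200,"z":0,"yaw":0},{"x":5,"y":-255,"z":0,"yaw":0},{"x":6,"y":-310,"z":0,"yaw":0},{"x":7,"y":-365,"z":0,"yaw":0},{"x":8,"y":-420,"z":0,"yaw":0},{"x":9,"y":-470,"z":0,"yaw":0},{"x":10,"y":-505,"z":0,"yaw":0},{"x":10,"y":-514,"z":0,"yaw":0},{"x":10,"y":-514,"z":0,"yaw":0}]'; python3 go.py .5717 .249 .122
```

```text
t: 25.1
position: [0.5701, 0.2475, 0.1668]
ee_rot: [3.14, 0.001, -0.004]
wrist_force: [-0.5, -1.0, -1.2]
opening: 0.0599
finger_force: 43.6
t 25.1 pos [0.5701 0.2475 0.1668] xdir 0.0 tilt [-0.002 -0.001] open 0.0599 ff 43.6 F [-0.5 -1.  -1.2]
shift mm [ 1.7 -1.6 44.8]
```

The opening reads 60.0 mm, against 61.5 mm on the earlier grips. I'll check how the sieve hangs before lowering it.

```bash
sed -i 's/(390,390)/(585,585)/; s/f=390/f=585/; s/("top",35)/ /' look.py; python3 look.py .5715 .249 .12 pics/a6.png; python3 go.py
```

```text
t 25.15 pos [0.5706 0.2463 0.1671] xdir -0.001 tilt [-0.002 -0.002] open 0.06 ff 43.6 F [ 1.  -0.2 -2.5]
```

View pics/a6.png

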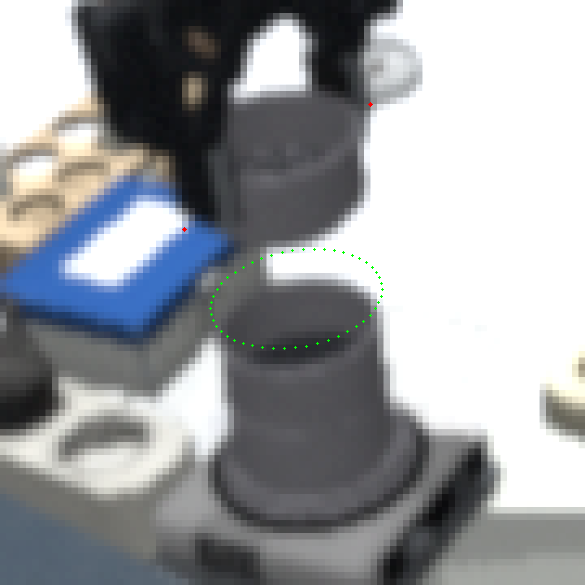

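Run:
```python
from h import *
c=read_camera("scene");o=np.array(proj(c,[.5715,.249,.12]).astype(int))-45
for p in([.5706,.2463,.195],[.5706,.2463,.163],[.5717,.249,.108],[.5717,.249,.08]):
    for d in(0,.031):
        a=np.array([-.845,-.535,0])*d
        print(p,d,np.round((proj(c,p-a)-o+.5)*6.5),np.round((proj(c,p+a)-o+.5)*6.5))
```

```text
[0.5706, 0.2463, 0.195] 0 [277. 128.] [277. 128.]
[0.5706, 0.2463, 0.195] 0.031 [192. 129.] [362. 127.]
[0.5706, 0.2463, 0.163] 0 [288. 201.] [288. 201.]
[0.5706, 0.2463, 0.163] 0.031 [205. 202.] [372. 200.]
[0.5717, 0.249, 0.108] 0 [300. 323.] [300. 323.]
[0.5717, 0.249, 0.108] 0.031 [219. 324.] [382. 322.]
[0.5717, 0.249, 0.08] 0 [310. 381.] [310. 381.]
[0.5717, 0.249, 0.08] 0.031 [230. 382.] [390. 380.]
```

It hangs much as the earlier pieces did, and the fine sieve is seated properly on the pan. I'll lower the medium sieve while watching forces; seated TCP should be about 0.109.

```bash
python3 -m creep '[{"x":1,"y":-1,"z":15,"yaw":0},{"x":1,"y":-1,"z":35,"yaw":0},{"x":1,"y":-1,"z":45,"yaw":0},{"x":1,"y":-1,"z":45,"yaw":0},{"x":1,"y":-1,"z":45,"yaw":0}]' >/dev/null ; python3 go.py .5717 .249 .109; python3 -m creep '[{"x":0,"y":0,"z":2,"yaw":0},{"x":0,"y":0,"z":4,"yaw":0},{"x":0,"y":0,"z":6,"yaw":0},{"x":0,"y":0,"z":6,"yaw":0}]'; python3 -m creep '[{"x":0,"y":0,"z":1,"yaw":0},{"x":0,"y":0,"z":3,"yaw":0},{"x":0,"y":0,"z":4,"yaw":0},{"x":0,"y":0,"z":4,"yaw":0}]'
```

```text
t 25.82 pos [0.5721 0.2492 0.1235] xdir -0.0 tilt [0. 0.] open 0.0601 ff 43.6 F [-0.7  1.3 -0.7]
shift mm [-0.4  0.2 14.5]
t: 26.32
position: [0.5717, 0.2489, 0.1171]
ee_rot: [3.141, -0.0, -0.0]
wrist_force: [0.0, 0.2, -0.6]
opening: 0.0597
finger_force: 43.6
t: 26.82
position: [0.5717, 0.2489, 0.1131]
ee_rot: [3.141, -0.0, -0.0]
wrist_force: [0.1, -0.5, 0.1]
opening: 0.0602
finger_force: 43.6
```

```bash
python3 -m creep '[{"x":0,"y":0,"z":1,"yaw":0},{"x":0,"y":0,"z":2,"yaw":0},{"x":0,"y":0,"z":2,"yaw":0}]';python3 -m creep '[{"x":0,"y":0,"z":1,"yaw":0},{"x":0,"y":0,"z":2,"yaw":0},{"x":0,"y":0,"z":2,"yaw":0}]'
```

```text
t: 27.2
position: [0.5718, 0.249, 0.1111]
ee_rot: [3.141, -0.0, -0.0]
wrist_force: [0.4, 0.0, -1.9]
opening: 0.0598
finger_force: 43.6
t: 27.58
position: [0.5718, 0.249, 0.1093]
ee_rot: [-3.142, 0.0, -0.0]
wrist_force: [-0.8, -0.8, -0.5]
opening: 0.0603
finger_force: 43.7
```

```bash
python3 -m creep '[{"x":0,"y":0,"z":1,"yaw":0},{"x":0,"y":0,"z":1,"yaw":0}]'
```

```text
t: 27.82
position: [0.5719, 0.249, 0.1093]
ee_rot: [3.141, -0.0, 0.001]
wrist_force: [-2.7, -1.4, 5.5]
opening: 0.0601
finger_force: 44.3
```

The medium sieve is seated. I release it and go to the coarse sieve.

```bash
python3 -m creep '[{"x":0,"y":0,"z":-1,"yaw":0},{"x":0,"y":0,"z":-1,"yaw":0},{"x":0,"y":0,"z":-1,"yaw":0},{"x":0,"y":0,"z":-1,"yaw":0},{"x":0,"y":0,"z":-1,"yaw":0},{"x":0,"y":0,"z":-20,"yaw":0},{"x":0,"y":0,"z":-50,"yaw":0},{"x":0,"y":0,"z":-75,"yaw":0},{"x":0,"y":0,"z":-75,"yaw":0}]' 1; python3 -m creep '[{"x":-20,"y":40,"z":0,"yaw":0},{"x":-45,"y":90,"z":0,"yaw":0},{"x":-70,"y":145,"z":0,"yaw":0},{"x":-95,"y":200,"z":0,"yaw":0},{"x":-115,"y":240,"z":30,"yaw":0},{"x":-119,"y":252,"z":65,"yaw":0},{"x":-119,"y":252,"z":100,"yaw":0},{"x":-119,"y":252,"z":123,"yaw":0},{"x":-119,"y":252,"z":123,"yaw":0},{"x":-119,"y":252,"z":123,"yaw":0}]'; python3 go.py .4522 -.0033 .008
```

```text
t: 28.95
position: [0.5735, 0.2499, 0.1868]
ee_rot: [-3.139, 0.001, -0.009]
wrist_force: [0.3, -0.4, -0.1]
opening: 0.0856
finger_force: 0.0
t: 30.2
position: [0.4531, -0.0029, 0.0608]
ee_rot: [-3.142, 0.0, -0.001]
wrist_force: [0.9, -0.5, 0.4]
opening: 0.0854
finger_force: 0.0
t 30.2 pos [ 0.4531 -0.0029  0.0608] xdir -0.0 tilt [0.001 0.   ] open 0.0854 ff 0.0 F [ 0.9 -0.5  0.4]
shift mm [-1.   0.4 52.8]
```

```bash
python3 -m creep '[{"x":-1,"y":0,"z":15,"yaw":0},{"x":-1,"y":0,"z":30,"yaw":0},{"x":-1,"y":0,"z":43,"yaw":0},{"x":-1,"y":0,"z":53,"yaw":0},{"x":-1,"y":0,"z":53,"yaw":0},{"x":-1,"y":0,"z":53,"yaw":0}]' ; python3 -m creep '[{"x":0,"y":0,"z":0,"yaw":0},{"x":0,"y":0,"z":0,"yaw":0},{"x":0,"y":0,"z":0,"yaw":0},{"x":0,"y":0,"z":0,"yaw":0},{"x":0,"y":0,"z":0,"yaw":0},{"x":0,"y":0,"z":0,"yaw":0},{"x":0,"y":0,"z":0,"yaw":0},{"x":0,"y":0,"z":0,"yaw":0}]' -1 40;python3 -m creep '[{"x":0,"y":0,"z":-15,"yaw":0},{"x":0,"y":0,"z":-45,"yaw":0},{"x":0,"y":0,"z":-85,"yaw":0},{"x":0,"y":0,"z":-120,"yaw":0},{"x":0,"y":0,"z":-160,"yaw":0},{"x":0,"y":0,"z":-185,"yaw":0},{"x":0,"y":0,"z":-185,"yaw":0},{"x":0,"y":0,"z":-185,"yaw":0}]';python3 go.py .5718 .249 .195
```

```text
t: 30.95
position: [0.4519, -0.0029, 0.0073]
ee_rot: [3.142, -0.0, 0.0]
wrist_force: [-0.2, -0.0, 0.3]
opening: 0.0858
finger_force: 0.0
t: 31.95
position: [0.4521, -0.0031, 0.0081]
ee_rot: [3.141, -0.0, 0.002]
wrist_force: [-2.0, -0.2, 6.9]
opening: 0.0606
finger_force: 41.9
t: 32.95
position: [0.451, -0.0031, 0.1918]
ee_rot: [3.141, -0.0, -0.002]
wrist_force: [-0.6, 0.6, -1.4]
opening: 0.0613
finger_force: 43.8
t 32.95 pos [ 0.451  -0.0031  0.1918] xdir -0.0 tilt [-0.001 -0.   ] open 0.0613 ff 43.8 F [-0.6  0.6 -1.4]
shift mm [ 120.8 -252.1   -3.4]
```

Seated TCP should be about 0.136.

```bash
python3 -m creep '[{"x":20,"y":-40,"z":0,"yaw":0},{"x":45,"y":-90,"z":0,"yaw":0},{"x":70,"y":-145,"z":0,"yaw":0},{"x":95,"y":-200,"z":0,"yaw":0},{"x":115,"y":-240,"z":0,"yaw":0},{"x":120,"y":-252,"z":0,"yaw":0},{"x":120,"y":-252,"z":0,"yaw":0},{"x":120,"y":-252,"z":20,"yaw":0},{"x":120,"y":-252,"z":42,"yaw":0},{"x":120,"y":-252,"z":42,"yaw":0},{"x":120,"y":-252,"z":42,"yaw":0}]'; python3 go.py .5718 .249 .136;python3 look.py .5715 .249 .16 pics/a7.png
```

```text
t: 34.33
position: [0.572, 0.2481, 0.1504]
ee_rot: [3.141, -0.002, 0.0]
wrist_force: [0.1, -1.3, -0.5]
opening: 0.0611
finger_force: 43.9
t 34.33 pos [0.572  0.2481 0.1504] xdir -0.001 tilt [ 0. -0.] open 0.0611 ff 43.9 F [ 0.1 -1.3 -0.5]
shift mm [-0.2 -0.9 14.4]
```

View pics/a7.png

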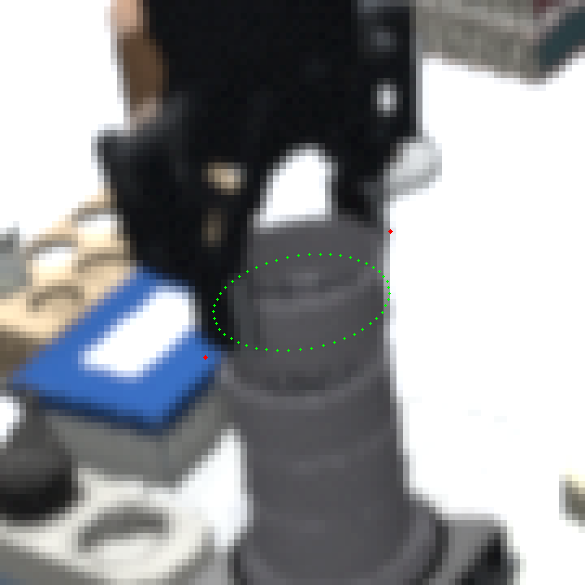

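The stack stands straight, and the coarse sieve is just above it and aligned (right edges at x≈388 and x≈395). I'll lower it.

```bash
python3 -m creep '[{"x":0,"y":-1,"z":2,"yaw":0},{"x":0,"y":-1,"z":5,"yaw":0},{"x":0,"y":-1,"z":8,"yaw":0},{"x":0,"y":-1,"z":8,"yaw":0}]'; python3 -m creep '[{"x":0,"y":0,"z":1,"yaw":0},{"x":0,"y":0,"z":2,"yaw":0},{"x":0,"y":0,"z":3,"yaw":0},{"x":0,"y":0,"z":4,"yaw":0},{"x":0,"y":0,"z":4,"yaw":0}]';python3 -m creep '[{"x":0,"y":0,"z":1,"yaw":0},{"x":0,"y":0,"z":2,"yaw":0},{"x":0,"y":0,"z":2,"yaw":0}]'
```

```text
t: 34.88
position: [0.5716, 0.2499, 0.1419]
ee_rot: [3.141, -0.0, -0.001]
wrist_force: [-0.7, -0.2, -1.2]
opening: 0.0613
finger_force: 43.9
t: 35.5
position: [0.5718, 0.2499, 0.1382]
ee_rot: [3.142, -0.0, -0.0]
wrist_force: [0.5, -0.9, -0.8]
opening: 0.0613
finger_force: 43.9
t: 35.88
position: [0.5721, 0.2499, 0.1364]
ee_rot: [-3.142, 0.001, -0.001]
wrist_force: [-0.5, -0.0, -0.1]
opening: 0.0606
finger_force: 44.0
```

```bash
python3 -m creep '[{"x":0,"y":0,"z":1,"yaw":0},{"x":0,"y":0,"z":1,"yaw":0}]'; python3 -m creep '[{"x":0,"y":0,"z":-1,"yaw":0},{"x":0,"y":0,"z":-1,"yaw":0},{"x":0,"y":0,"z":-1,"yaw":0},{"x":0,"y":0,"z":-1,"yaw":0},{"x":0,"y":0,"z":-1,"yaw":0},{"x":0,"y":0,"z":-20,"yaw":0},{"x":0,"y":0,"z":-50,"yaw":0},{"x":0,"y":0,"z":-75,"yaw":0},{"x":0,"y":0,"z":-75,"yaw":0}]' 1; python3 go.py .4188 -.2558 .08
```

```text
t: 36.12
position: [0.5724, 0.2499, 0.1362]
ee_rot: [3.142, -0.001, 0.002]
wrist_force: [-0.8, -1.1, 4.6]
opening: 0.0612
finger_force: 44.4
t: 37.25
position: [0.5733, 0.2509, 0.2138]
ee_rot: [-3.139, 0.0, -0.009]
wrist_force: [1.0, 0.8, 0.4]
opening: 0.0854
finger_force: 0.0
t 37.25 pos [0.5733 0.2509 0.2138] xdir -0.0 tilt [0.006 0.002] open 0.0854 ff 0.0 F [1.  0.8 0.4]
shift mm [-155.1  507.1  131.8]
```

```bash
python3 -m creep '[{"x":-12,"y":40,"z":0,"yaw":0},{"x":-28,"y":90,"z":0,"yaw":0},{"x":-44,"y":145,"z":0,"yaw":0},{"x":-61,"y":200,"z":0,"yaw":0},{"x":-78,"y":255,"z":0,"yaw":0},{"x":-95,"y":310,"z":0,"yaw":0},{"x":-111,"y":365,"z":0,"yaw":0},{"x":-127,"y":420,"z":0,"yaw":0},{"x":-143,"y":470,"z":30,"yaw":0},{"x":-153,"y":500,"z":70,"yaw":0},{"x":-154,"y":506,"z":120,"yaw":0},{"x":-154,"y":506,"z":135,"yaw":0}]' >/dev/null; python3 -m creep '[{"x":0,"y":0,"z":0,"yaw":0},{"x":0,"y":0,"z":0,"yaw":0}]'; python3 go.py .4188 -.2558 .014; python3 look.py .4188 -.2558 .03 pics/a8.png
python3 - <<'E'
from h import *
c=read_camera("scene");p=proj(c,[.4188,-.2558,.02]);u,v=np.round(p).astype(int);w=16
g=cv2.cvtColor(c["img"],6)[v-8:v+9,u-9:u+10];ys,xs=np.where(g<80);print("knob dark px",xs.mean()+u-9,ys.mean()+v-8,len(xs),"pred",np.round(p,1))
E
```

```text
t: 39.0
position: [0.4191, -0.2558, 0.0768]
ee_rot: [3.14, 0.002, 0.004]
wrist_force: [0.5, 0.5, 0.7]
opening: 0.0855
finger_force: 0.0
t 39.0 pos [ 0.4191 -0.2558  0.0768] xdir 0.001 tilt [ 0.002 -0.001] open 0.0855 ff 0.0 F [0.5 0.5 0.7]
shift mm [-0.4 -0.1 62.8]
knob dark px 376.93939393939394 185.24242424242425 33 pred [377.4 184.5]
```

The knob is seen at (376.9,185.2), predicted (377.4,184.5). I'll go down and grip it.

```bash
python3 -m creep '[{"x":0,"y":0,"z":15,"yaw":0},{"x":0,"y":0,"z":32,"yaw":0},{"x":0,"y":0,"z":48,"yaw":0},{"x":0,"y":0,"z":57,"yaw":0},{"x":0,"y":0,"z":62,"yaw":0},{"x":0,"y":0,"z":62,"yaw":0},{"x":0,"y":0,"z":62,"yaw":0}]' ; python3 -m creep '[{"x":0,"y":0,"z":0,"yaw":0},{"x":0,"y":0,"z":0,"yaw":0},{"x":0,"y":0,"z":0,"yaw":0},{"x":0,"y":0,"z":0,"yaw":0},{"x":0,"y":0,"z":0,"yaw":0},{"x":0,"y":0,"z":0,"yaw":0},{"x":0,"y":0,"z":0,"yaw":0},{"x":0,"y":0,"z":0,"yaw":0},{"x":0,"y":0,"z":0,"yaw":0},{"x":0,"y":0,"z":0,"yaw":0}]' -1 40;python3 -m creep '[{"x":0,"y":0,"z":-15,"yaw":0},{"x":0,"y":0,"z":-45,"yaw":0},{"x":0,"y":0,"z":-85,"yaw":0},{"x":0,"y":0,"z":-120,"yaw":0},{"x":0,"y":0,"z":-160,"yaw":0},{"x":0,"y":0,"z":-200,"yaw":0},{"x":0,"y":0,"z":-200,"yaw":0},{"x":0,"y":0,"z":-200,"yaw":0}]';python3 go.py .572 .2495 .215
```

```text
t: 39.98
position: [0.4179, -0.2561, 0.0136]
ee_rot: [3.141, -0.001, 0.001]
wrist_force: [-0.1, -0.7, 0.0]
opening: 0.0858
finger_force: 0.0
t: 41.22
position: [0.4178, -0.2561, 0.0135]
ee_rot: [3.141, -0.0, 0.0]
wrist_force: [-1.0, 1.0, 5.3]
opening: 0.0165
finger_force: 39.0
t: 42.22
position: [0.417, -0.2557, 0.213]
ee_rot: [-3.141, 0.0, 0.001]
wrist_force: [0.2, -0.5, -0.2]
opening: 0.0165
finger_force: 39.1
t 42.23 pos [ 0.417  -0.2557  0.213 ] xdir -0.0 tilt [-0.001  0.   ] open 0.0165 ff 39.1 F [ 0.2 -0.5 -0.2]
shift mm [ 154.8 -505.2   -1.9]
```

```bash
python3 -m creep '[{"x":12,"y":-40,"z":-5,"yaw":0},{"x":28,"y":-90,"z":-5,"yaw":0},{"x":44,"y":-145,"z":-5,"yaw":0},{"x":61,"y":-200,"z":-5,"yaw":0},{"x":78,"y":-255,"z":-5,"yaw":0},{"x":95,"y":-310,"z":-5,"yaw":0},{"x":111,"y":-365,"z":-5,"yaw":0},{"x":127,"y":-420,"z":-5,"yaw":0},{"x":143,"y":-465,"z":-5,"yaw":0},{"x":153,"y":-495,"z":-5,"yaw":0},{"x":154,"y":-505,"z":-5,"yaw":0},{"x":154,"y":-505,"z":-5,"yaw":0}]' >/dev/null; python3 -m creep '[{"x":0,"y":0,"z":10,"yaw":0},{"x":0,"y":0,"z":24,"yaw":0},{"x":0,"y":0,"z":32,"yaw":0},{"x":0,"y":0,"z":32,"yaw":0},{"x":0,"y":0,"z":32,"yaw":0}]'; python3 go.py .5715 .2495 .1705; python3 look.py .5715 .249 .165 pics/a9.png
```

```text
t: 44.35
position: [0.572, 0.249, 0.1865]
ee_rot: [-3.141, 0.001, -0.001]
wrist_force: [-0.6, 0.8, -0.1]
opening: 0.0163
finger_force: 39.2
t 44.35 pos [0.572  0.249  0.1865] xdir -0.0 tilt [0. 0.] open 0.0163 ff 39.2 F [-0.6  0.8 -0.1]
shift mm [-0.5 -0.5 16. ]
```

View pics/a9.png

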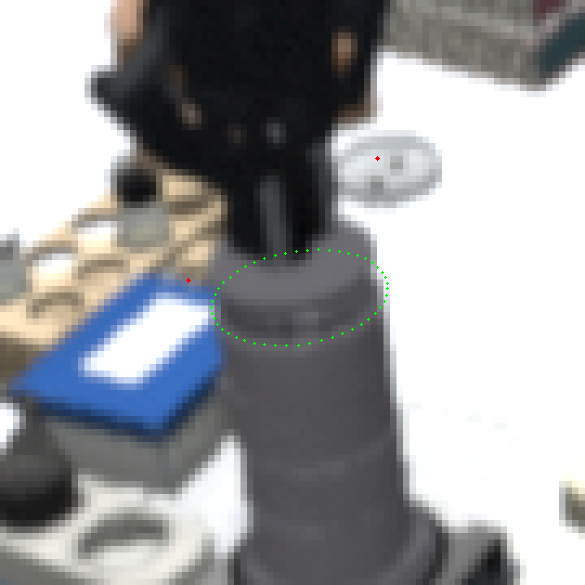

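The stack is straight, and the lid is held level at (295,265), over the mouth at (300,310). I'll lower it in steps.

```bash
python3 -m creep '[{"x":-1,"y":0,"z":3,"yaw":0},{"x":-1,"y":0,"z":6,"yaw":0},{"x":-1,"y":0,"z":9,"yaw":0},{"x":-1,"y":0,"z":9,"yaw":0}]'; python3 -m creep '[{"x":0,"y":0,"z":1,"yaw":0},{"x":0,"y":0,"z":2,"yaw":0},{"x":0,"y":0,"z":3,"yaw":0},{"x":0,"y":0,"z":4,"yaw":0},{"x":0,"y":0,"z":4,"yaw":0}]';python3 -m creep '[{"x":0,"y":0,"z":1,"yaw":0},{"x":0,"y":0,"z":2,"yaw":0},{"x":0,"y":0,"z":2,"yaw":0}]'
```

```text
t: 44.9
position: [0.5706, 0.2488, 0.1769]
ee_rot: [3.141, -0.0, -0.001]
wrist_force: [-0.9, -0.0, -1.4]
opening: 0.0162
finger_force: 39.2
t: 45.52
position: [0.5707, 0.2489, 0.1731]
ee_rot: [3.141, -0.0, -0.0]
wrist_force: [-0.2, 0.4, -0.1]
opening: 0.0161
finger_force: 39.2
t: 45.9
position: [0.5707, 0.2489, 0.1711]
ee_rot: [3.141, -0.0, -0.0]
wrist_force: [0.2, -0.3, -0.6]
opening: 0.0157
finger_force: 39.2
```

```bash
python3 -m creep '[{"x":0,"y":0,"z":1,"yaw":0},{"x":0,"y":0,"z":1,"yaw":0}]'; python3 -m creep '[{"x":0,"y":0,"z":1,"yaw":0},{"x":0,"y":0,"z":1,"yaw":0}]'
```

```text
t: 46.15
position: [0.571, 0.2491, 0.1706]
ee_rot: [-3.141, 0.0, -0.001]
wrist_force: [-0.5, -0.7, 2.0]
opening: 0.0163
finger_force: 39.4
t: 46.4
position: [0.5712, 0.2492, 0.1705]
ee_rot: [-3.141, 0.0, -0.002]
wrist_force: [-1.7, -0.8, 5.9]
opening: 0.0159
finger_force: 39.8
```

The lid is seated at exactly the expected height. I'll release it and retreat.

```bash
python3 -m creep '[{"x":0,"y":0,"z":-1,"yaw":0},{"x":0,"y":0,"z":-1,"yaw":0},{"x":0,"y":0,"z":-1,"yaw":0},{"x":0,"y":0,"z":-1,"yaw":0},{"x":0,"y":0,"z":-1,"yaw":0},{"x":0,"y":0,"z":-1,"yaw":0},{"x":0,"y":0,"z":-15,"yaw":0},{"x":0,"y":0,"z":-40,"yaw":0},{"x":0,"y":0,"z":-60,"yaw":0},{"x":0,"y":0,"z":-60,"yaw":0}]' 1; python3 -m creep '[{"x":0,"y":40,"z":-10,"yaw":0},{"x":0,"y":90,"z":-10,"yaw":0},{"x":0,"y":140,"z":-10,"yaw":0},{"x":0,"y":140,"z":-10,"yaw":0},{"x":0,"y":140,"z":-10,"yaw":0}]'
python3 - <<'E'
from h import *
# edges of the stack in the scene view against prediction
c=read_camera("scene");g=cv2.cvtColor(c["img"],6)
for z in(.06,.07,.085,.1,.115,.13,.145,.157):
    a=np.array([-.845,-.535,0])*.031;l,r=proj(c,np.array([.5715,.249,z])-a),proj(c,np.array([.5715,.249,z])+a)
    v=int(round(l[1]));row=g[v,int(l[0])-15:int(r[0])+15];print(z,np.round([l[0],r[0]],1),row.tolist())
k=proj(c,[.5715,.249,.178]);u,v=np.round(k).astype(int);ys,xs=np.where(g[v-9:v+10,u-10:u+11]<60);print("knob",xs.mean()+u-10,ys.mean()+v-9,len(xs),"pred",k)
E
```

```text
t: 47.65
position: [0.5719, 0.2496, 0.2317]
ee_rot: [-3.14, 0.001, -0.006]
wrist_force: [0.3, -0.3, -0.7]
opening: 0.0854
finger_force: 0.0
t: 48.28
position: [0.5705, 0.1095, 0.2389]
ee_rot: [-3.141, 0.0, 0.001]
wrist_force: [-0.4, -0.4, -0.7]
opening: 0.0856
finger_force: 0.0
0.06 [225.1 249.4] [103, 132, 166, 182, 190, 189, 188, 194, 200, 205, 203, 196, 191, 171, 115, 75, 72, 73, 73, 72, 72, 69, 68, 70, 69, 68, 67, 67, 66, 66, 65, 73, 84, 73, 65, 61, 60, 60, 69, 96, 128, 151, 120, 121, 171, 212, 221, 221, 220, 218, 215, 202, 174, 140]
0.07 [224.5 249. ] [162, 167, 161, 149, 170, 192, 201, 201, 201, 205, 207, 208, 208, 196, 147, 90, 65, 62, 63, 65, 65, 65, 65, 66, 65, 66, 66, 66, 64, 65, 66, 65, 66, 64, 67, 67, 67, 66, 63, 93, 145, 167, 191, 204, 201, 200, 206, 208, 197, 168, 132, 114, 110, 110]
0.085 [223.7 248.3] [89, 89, 86, 84, 85, 85, 84, 95, 129, 170, 195, 203, 203, 204, 189, 124, 72, 66, 67, 70, 68, 70, 72, 75, 79, 78, 77, 71, 72, 76, 76, 69, 66, 68, 64, 62, 64, 65, 65, 72, 118, 183, 205, 207, 209, 209, 209, 208, 207, 207, 208, 208, 198, 170, 134]
0.1 [222.8 247.6] [55, 52, 
[... 678 characters left out ...]
, 223, 223, 224, 223, 224, 224, 224, 224, 224, 224, 224, 224, 224]
0.145 [220.1 245.5] [222, 223, 223, 224, 224, 224, 222, 214, 185, 143, 109, 90, 83, 82, 82, 94, 108, 115, 121, 127, 133, 140, 147, 153, 152, 149, 146, 146, 138, 127, 119, 112, 92, 88, 91, 75, 67, 63, 65, 69, 121, 198, 221, 224, 224, 223, 223, 224, 224, 224, 224, 224, 224, 224, 224]
0.157 [219.3 244.9] [83, 92, 112, 151, 191, 216, 222, 224, 223, 223, 222, 220, 216, 200, 168, 162, 180, 189, 192, 193, 194, 195, 195, 194, 190, 188, 187, 188, 191, 193, 194, 194, 194, 194, 193, 190, 181, 160, 133, 110, 104, 154, 209, 223, 224, 224, 223, 224, 224, 224, 224, 224, 223, 224, 224]
knob 230.625 203.225 40 pred [230.9641446  202.58835365]
```

After release, the stack edges run straight at the predicted columns. The lid knob is within 0.7 px of its seated position, so I'm handing in.

```bash
python3 -c "
from station import order
print(order.hand_in())"
```

```text
the job is handed in; nothing more can be done
None
```

The job is handed in: pan, fine, medium and coarse sieves and the lid are stacked on the shaker, each seated at its expected height at about 48 s; hand-in returned no verdict, and I didn't re-measure the tape roll, counter and marker afterwards.

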